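# Put the preserving bands and saddle caddies back in the pantry

### The arm

A 6-joint arm with a two-finger parallel gripper is mounted at the origin on the work surface. World frame = base frame: x ahead of the robot, y to its left, z up, the work surface at z = 0. Lengths are in m, angles in rad, forces in N, time in s.
With the tool pointing down it reaches from about 0.25 to 0.775 m from the base axis. Payload 4 kg.
Tool frame: the origin (TCP) lies at the very end of the fingers, on their centre line; the grasp point (between the pads) lies 19 mm behind it; z points along the fingers, y is the line along which they close (so a half turn about z gives the same grasp; the last joint's range is limited). The gripper opens to 94 mm and grips with 3 to 60 N. Pads are 16 mm wide; open, the fingers measure 119 mm over their backs; the gripper's body (75 mm by 177 mm) begins 78 mm behind the grasp point.
Start: joints at [1.058, 0.087, 1.371, -0, 1.684, -0.103], TCP at [0.219, 0.504, 0.206] pointing down, gripper open.
Joint ranges: [-3.1, 3.1], [-0.76, 2.03], [0.27, 2.55], [-1.08, 4.22], [0.17, 2.65], [-2.57, 2.57]. Speed limits (rad/s): [2.79, 2.79, 3.14, 3.14, 3.14, 3.14].

### API

Orientations are given as a rotation vector (axis times angle).
In Python, from station import ctrl gives the robot as it stands.
- The arm moves only by the tool play_rows, never from a script. Its argument "increments" is a list that holds one entry, the list of rows, each a list of 4 numbers: the shift along the world's x, y, z in units of 0.5 m (1.0 is 0.5 m), then the turn about the world's z in units of 90 degrees (1.0 is 90 degrees). In form: [[[x, y, z, spin], ...]]. A call has 1 to 20 rows; each row is the pose to reach, as a shift and turn from the pose commanded when the call began; what a row does not reach only later rows make up. A row lasts 1/12 s, in which the tool goes at most 41.7 mm and 7.16 degrees, less where a joint would pass 70% of its speed; a pose out of reach is approached as far as the arm can. A call with a number of a shift or a turn outside -1 to 1 is refused whole. A call with a gripper value outside its range is refused whole. "hand" is the closure, from 0 (fully open) to 1 (shut), set as the call begins (left out, the last holds). The fingers move at their own pace and stop on an object; "newtons" is the grip in N (left out, the last holds). Time passes only in rows, so rows that repeat a pose let the fingers close. It gives the time, the measured TCP pose, the force, the opening and the grip force at its end, in the units of the state.
- ctrl.get_obs(): the state, without advancing time (a new reading comes with each control period).
- ctrl.read_camera(name): name is "side" or "top" or "wrist"; returns a dict with "frame" (420x560x3 uint8, red, green, blue), "fx", "fy", "cx", "cy" (pixels), "extrinsics" (4x4, takes a point from world to camera coordinates). Camera axes: x right, y up, looking along -z (the intrinsics and any distortion apply to the point x, -y, -z); pixel columns grow to the right and rows downward; lengths in m; the calibration is good to about 2 mm. A picture is of the moment at which its call begins. There is no depth.
- ctrl.close_job(): hands the job in; it is judged then, once.
The state is a dict: "t": time; "joint_pos": joint angles; "dq": joint speeds; "joint_torque": joint torques, N m; "eef_pos": TCP position; "eef_rot": TCP orientation; "contact_force": force on the tool from outside, world axes, zero at the start; "torque": the same for the moment, N m; "gripper_width": finger opening in m; "finger_force": force on a finger pad.
Only numpy, scipy, OpenCV 4.12 (cv2) and the standard library are available. Lean on these libraries where they do the work, as an engineer would, in place of code of your own. Each camera call takes 0.05 s, during which the arm holds its last target. There are 200 camera calls.

### The job

The pantry floor has been wiped, so put the preserving gear back: hang every two-pocket saddle caddy astride the grey tier's rail, one pocket on each side and hanging free, and thread every loose jar band onto the upright pipe stand. The stand's push-on cap has to come off first and go fully back on over the bands at the end. Leave the onion keeper, the glass jar and the garlic press where they are.

Things in the scene. Friction and masses are not known exactly. Their poses are not given: they have to be found in the camera images.
- tier: Fixed grey plastic stacking tier, 220 x 400 mm, 204 mm high: a shallow tray with an inverted-U tube frame at each end (at its y = +-186 mm) and a round steel hanging rail between them. Two blue lids (fixed, up to 29 mm high) lie in its tray. Origin: centre of the underside; y runs along the rail, z up.
- rail (a point): Middle of the hanging rail, on its axis, 190 mm above the floor. The rail is a bar 16 mm in diameter (its top at 198 mm) along this frame's y, clear from -170 to +170 mm; x is level and across it, z up. Nothing stands higher than 204 mm around it, and the tray below reaches 45 mm.
- stand: Fixed band stand: a round wooden base 100 mm in diameter and 12 mm thick with an upright grey pipe 40 mm in diameter in the middle, its top (chamfered over the last 4 mm) 90 mm above the floor. Origin: centre of the underside; z up along the pipe.
- cap: Loose grey push-on cap, 60 g, starts on the pipe: skirt 52 mm outside, 44 mm bore, 22 mm deep, open below; then a disc 62 mm across (22 to 30 mm up); then a knob 32 mm across (30 to 56 mm up). Origin: centre of the skirt's lower edge; z up. Fully on, the disc rests on the pipe and the origin is 68 mm above the floor. Stands steadily on its skirt anywhere flat.
- caddy1: White saddle caddy, 130 g, 98 x 70 mm, 128 mm high: two legs 70 mm wide (y), 40 mm apart outside, 30 mm inside (x), joined by a bridge (underside 122 mm up, 45 degree corners); outside each leg a pocket with jar lids, up to 63 mm high; the legs are bare from 63 to 118 mm. Origin: centre of the underside; y along the slot, z up. Origin at z 76 mm when astride the rail. 2 or 3 are present.
- caddy2: White saddle caddy, 130 g, 98 x 70 mm, 128 mm high: two legs 70 mm wide (y), 40 mm apart outside, 30 mm inside (x), joined by a bridge (underside 122 mm up, 45 degree corners); outside each leg a pocket with jar lids, up to 63 mm high; the legs are bare from 63 to 118 mm. Origin: centre of the underside; y along the slot, z up. Origin at z 76 mm when astride the rail. 2 or 3 are present.
- caddy3: White saddle caddy, 130 g, 98 x 70 mm, 128 mm high: two legs 70 mm wide (y), 40 mm apart outside, 30 mm inside (x), joined by a bridge (underside 122 mm up, 45 degree corners); outside each leg a pocket with jar lids, up to 63 mm high; the legs are bare from 63 to 118 mm. Origin: centre of the underside; y along the slot, z up. Origin at z 76 mm when astride the rail. 2 or 3 are present.
- band1: Screw band of a preserving jar: plain steel ring, 62 mm outside, 54 mm inside, 16 mm high, 30 g, lying flat on the floor. Origin: centre of the underside; z is its axis. It slides over the stand's pipe but not over the cap. Two or three of band1 to band3 are present.
- band2: Screw band of a preserving jar: plain steel ring, 62 mm outside, 54 mm inside, 16 mm high, 30 g, lying flat on the floor. Origin: centre of the underside; z is its axis. It slides over the stand's pipe but not over the cap. Two or three of band1 to band3 are present.
- band3: Screw band of a preserving jar: plain steel ring, 62 mm outside, 54 mm inside, 16 mm high, 30 g, lying flat on the floor. Origin: centre of the underside; z is its axis. It slides over the stand's pipe but not over the cap. Two or three of band1 to band3 are present.
- keeper: Empty red plastic onion keeper, an open bowl 100 mm in diameter and 58 mm high. Bystander. Origin: centre of the underside.
- jar: Small closed glass jar, 60 mm in diameter and 85 mm high. Bystander. Origin: centre of the underside.
- press: Stainless steel garlic press lying flat, about 160 x 46 mm, 25 mm high. Bystander. Origin: on the floor near its middle; its x points from the handles to the head.
Not all that is in view belongs to the job. What is shaped like the band1 but red is not meant. Several things have the shape of the stand; the one meant has the colours described above.

How it is judged:
By the outcome, as a careful person would: the job done as asked, in the order asked, and still so for the second after the job is handed in, with the robot touching nothing.
Of caddy1, caddy2, caddy3 only 2 to 3 are there at a start; the rules pass over those that are not, and their reading is None.
Of band1, band2, band3 only 2 to 3 are there at a start; the rules pass over those that are not, and their reading is None.
At some moment in a run one of band1, band2, band3, cap may be knocked a few centimetres aside while the robot is not near it.
It also fails if it takes over 210 s, if anything falls off the work surface, if the arm or the gripper's body presses on something with over 40 N, if the wrist force passes 120 N, or if a joint passes its speed limit or range.

## Working session

There is one attempt and no reset: what is moved stays moved. The work goes in short steps, Python scripts to look and compute and a tool call to move; the robot and the scene stay as the last step left them, time stands still between calls to the robot, and variables do not carry over. Pictures are saved under pics/ and viewed, at most 14 in all, crops included, and the job is handed in when it is done.

Besides the shell and the picture viewer there is one more tool, called after "Call:" by a JSON object that holds its "fn" and its "kwargs", one argument or row to a line. play_rows: Moves the arm, as the interface text tells. Shifts and turns lie within -1 to 1; 1 stands for 0.5 m of shift or 90 degrees of turn. Its arguments: {"type":"object","properties":{"increments":{"type":"array","items":{"type":"array","items":{"type":"array","items":{"type":"number"}}}},"hand":{"type":"number"},"newtons":{"type":"number"}},"required":["increments"]}

```bash
mkdir -p pics
cat > h.py <<'E'
import numpy as np, cv2, json
from station import ctrl
def snap(name,out):
    c=ctrl.read_camera(name); cv2.imwrite(f'pics/{out}.png',c['frame'][:,:,::-1])
    np.savez(f'pics/{out}.npz',**c); return c
def load(out): return np.load(f'pics/{out}.npz')
def ray(c,u,v,z):
    E=c['extrinsics'];R=E[:3,:3];t=E[:3,3];o=-R.T@t
    d=R.T@np.array([(u-c['cx'])/c['fx'],-(v-c['cy'])/c['fy'],-1])
    return o+d*(z-o[2])/d[2]
def proj(c,p):
    E=c['extrinsics'];q=E[:3,:3]@np.array(p)+E[:3,3]
    return c['cx']+c['fx']*q[0]/-q[2], c['cy']+c['fy']*-q[1]/-q[2]
E
python3 - <<'E'
from h import *
for n in ['top','side']:
    c=snap(n,n+'0'); print({k:(v if k!='frame' else 0) for k,v in c.items()})
    cv2.imwrite(f'pics/{n}0b.png',cv2.resize(c['frame'][:,:,::-1],(800,600),interpolation=cv2.INTER_CUBIC))
print(ctrl.get_obs())
E
```

```text
{'frame': 0, 'fx': 400.36522419708916, 'fy': 400.36522419708916, 'cx': 274.5007882891996, 'cy': 212.32265427819692, 'extrinsics': array([[ 0.02016938, -0.99955558,  0.02195078, -0.07861476],
       [ 0.99513932,  0.02218727,  0.09594506, -0.60713708],
       [-0.09638944,  0.01990893,  0.99514457, -1.04547023],
       [ 0.        ,  0.        ,  0.        ,  1.        ]])}
{'frame': 0, 'fx': 382.7228807690421, 'fy': 382.7228807690421, 'cx': 283.7261779404915, 'cy': 203.95127141862764, 'extrinsics': array([[ 0.83778534, -0.54580659, -0.0145225 , -0.49856797],
       [ 0.41681926,  0.62216357,  0.66270219, -0.2968176 ],
       [-0.35267185, -0.56125544,  0.74874221, -0.80051337],
       [ 0.        ,  0.        ,  0.        ,  1.        ]])}
{'t': 0.1, 'joint_pos': array([ 1.05789240e+00,  8.78720788e-02,  1.37207683e+00, -3.14663154e-05,
        1.68357280e+00, -1.03103319e-01]), 'dq': array([ 4.00563190e-05, -1.81270164e-03, -4.76228560e-03, -1.27777610e-03,
       -1.95506106e-03,  1.08650764e-03]), 'joint_torque': array([ 1.89442493e-03, -3.41253054e+01, -3.03301191e+01,  7.18998956e-02,
        3.04231758e-02, -1.24186763e-04]), 'eef_pos': array([0.21891426, 0.5040336 , 0.20443947]), 'eef_rot': array([-6.39110642e-01, -3.07532871e+00,  2.90193285e-03]), 'contact_force': array([-0.20078602,  1.10646022,  1.12700617]), 'torque': array([ 0.00847301,  0.00662367, -0.02234606]), 'finger_force': 0.0, 'gripper_width': 0.09379575582659626}
```

View pics/top0b.png

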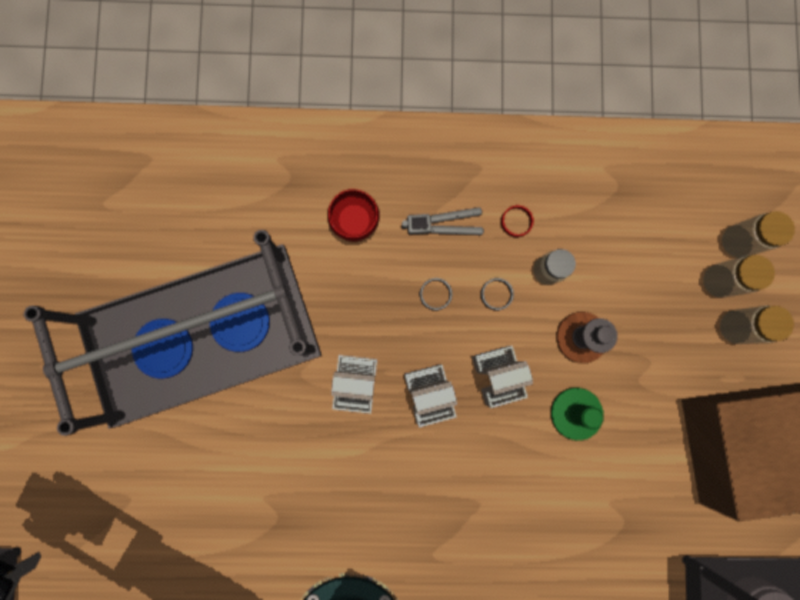

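View pics/side0b.png

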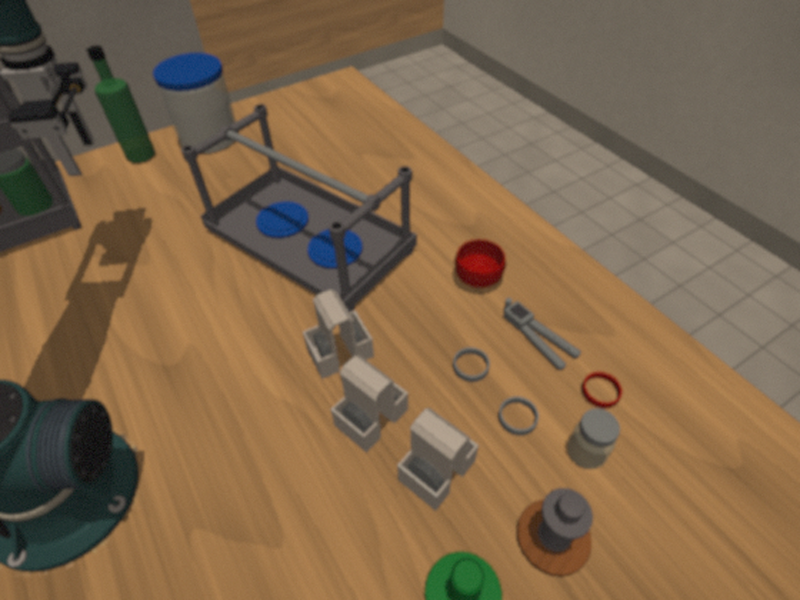

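The top view shows three caddies at about (355,385), (430,396) and (502,376). The two grey bands are at (435,294) and (497,294), the red decoy at (517,221), the stand and cap at (590,335), and the tier at upper left. I'll zoom in to get exact pixels.

Run:
```python
from h import *
f=load('top0')['frame'][:,:,::-1]
cv2.imwrite('pics/c1.png',cv2.resize(f[180:305,225:435],(798,475),interpolation=cv2.INTER_CUBIC)) # x3.8
cv2.imwrite('pics/c2.png',cv2.resize(f[155:305,10:230],(792,540),interpolation=cv2.INTER_CUBIC)) # x3.6
```

```text
(no output)
```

View pics/c1.png

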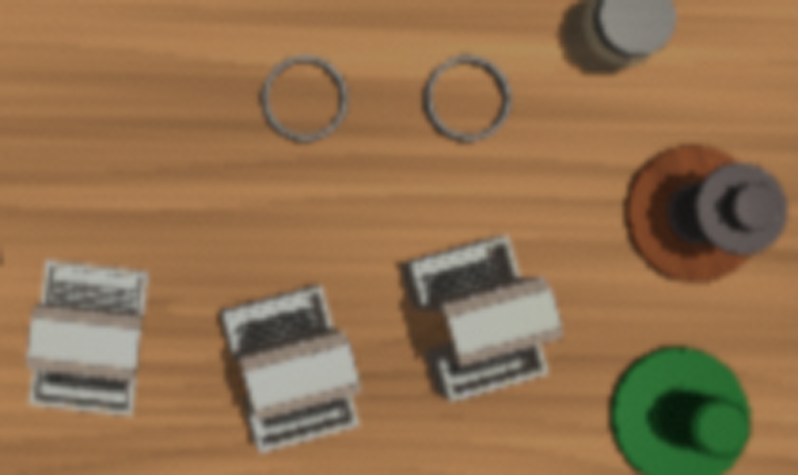

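View pics/c2.png

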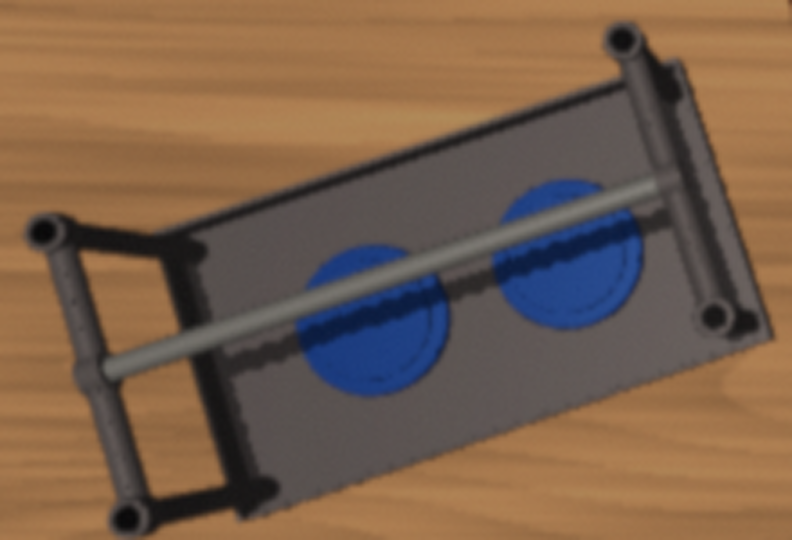

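Run:
```python
from h import *
np.set_printoptions(precision=4,suppress=True)
c=load('top0')
f1=lambda u,v,z: ray(c,225+(u-1.4)/3.8,180+(v-1.4)/3.8,z)
f2=lambda u,v,z: ray(c,10+(u-1.3)/3.6,155+(v-1.3)/3.6,z)
T={'A':[(35,318),(140,322),(137,370),(30,362)],'B':[(245,372),(350,340),(358,382),(253,413)],'C':[(447,315),(552,283),(560,325),(460,360)]}
P={'A':[(46,262),(147,270),(131,412),(30,403)],'B':[(220,310),(322,287),(357,428),(262,450)],'C':[(408,262),(508,237),(547,373),(448,398)]}
for n in 'ABC':
  for D,z in ((T,.126),(P,.055)):
    q=np.array([f1(u,v,z) for u,v in D[n]]); d=(q[0]-q[1]+q[3]-q[2]); 
    print(n,q.mean(0),np.degrees(np.arctan2(d[1],d[0]))-90, np.linalg.norm(q[0]-q[1]),np.linalg.norm(q[1]-q[2]),'pockets' if z<.1 else 'top')
    e=(q[0]-q[3]+q[1]-q[2]);print('   x-dir',np.degrees(np.arctan2(e[1],e[0])))
for b in((304,98),(468,98)): print('band',f1(*b,.014))
print('base',f1(693,213,.012),'disc',f1(741,209,.098),'knob',f1(757,207,.124))
q=[f2(45,232,.198),f2(128,520,.198),f2(623,40,.198),f2(715,317,.198)]
a=(q[0]+q[1])/2;b=(q[2]+q[3])/2;print('tier',(a+b)/2,a,b,np.linalg.norm(a-b),[np.linalg.norm(q[0]-q[1])])
d=a-b;print('ang y',np.degrees(np.arctan2(d[1],d[0]))-90)
a=f2(108,370,.19);b=f2(668,185,.19);d=a-b;print('rail',(a+b)/2,np.linalg.norm(d),np.degrees(np.arctan2(d[1],d[0]))-90)
q=[f2(682,60,.04),f2(775,338,.04)];print('right tray edge',(q[0]+q[1])/2)
```

```text
A [ 0.4586 -0.0007  0.126 ] -2.112779820444743 0.06663426971181716 0.030210603909027557 top
   x-dir -3.4873197690382782
A [0.4597 0.0005 0.055 ] -3.666563906050982 0.06919469840366532 0.09635463905664653 pockets
   x-dir -4.984994162682837
B [ 0.4401 -0.1381  0.126 ] 17.538795180744003 0.06989293481013087 0.026863262983426176 top
   x-dir 11.810062788852875
B [ 0.4408 -0.1372  0.055 ] 13.779430708000135 0.07163794758698276 0.0979560706150679 pockets
   x-dir 16.313867921630543
C [ 0.4779 -0.2677  0.126 ] 18.897849054423006 0.07082145297702366 0.02707044103747393 top
   x-dir 13.802395971305778
C [ 0.4779 -0.2653  0.055 ] 15.003889174384938 0.07143455888002392 0.09596476718472227 pockets
   x-dir 16.563915602778
band [ 0.631  -0.1481  0.014 ]
band [ 0.6337 -0.2666  0.014 ]
base [ 0.5543 -0.4299  0.012 ] disc [ 0.5537 -0.4316  0.098 ] knob [ 0.554 -0.432  0.124]
tier [0.5425 0.2925 0.198 ] [0.4775 0.4682 0.198 ] [0.6075 0.1169 0.198 ] 0.3746799131059797 [np.float64(0.18580323355166548)]
ang y 20.314214717396922
rail [0.542 0.289 0.19 ] 0.3626931511649721 19.849462079303038
right tray edge [0.6113 0.1008 0.04  ]
```

Estimates:
- Caddies: A (.459, 0, yaw −4°), B (.4405, −.1375, 15°), C (.478, −.266, 15.5°).
- Rail: (.542, .291, 20°).
- Stand: (.554, −.431).
- Bands: (.631, −.148) and (.634, −.267).

I'll start with caddy A.

Call:
{"fn": "play_rows", "kwargs": {
  "increments": [
    [[0,0,0.2,0],[0.05,-0.1,0.2,-0.1],[0.48,-1.0,0.2,-0.78],[0.48,-1.0,0.2,-0.78],[0.48,-1.0,0.2,-0.78],[0.48,-1.0,0.2,-0.78],[0.48,-1.0,0.2,-0.78],[0.48,-1.0,0.2,-0.78],[0.48,-1.0,0.2,-0.78],[0.48,-1.0,0.2,-0.78],[0.48,-1.0,0.2,-0.78],[0.48,-1.0,0.2,-0.78],[0.48,-1.0,0.2,-0.78],[0.48,-1.0,0.2,-0.78],[0.48,-1.0,0.2,-0.78],[0.48,-1.0,0.2,-0.78],[0.48,-1.0,0.2,-0.78],[0.48,-1.0,0.2,-0.78],[0.48,-1.0,0.2,-0.78],[0.48,-1.0,0.2,-0.78]]
  ],
  "hand": 0
}}

```text
t: 1.77
eef_pos: [0.4587, 0.0057, 0.3056]
eef_rot: [2.289, 2.151, 0.001]
contact_force: [-0.7, 0.3, 0.2]
gripper_width: 0.0941
finger_force: 0.0
```

```bash
cat >> h.py <<'E'
from scipy.spatial.transform import Rotation as Ro
def pose():
    o=ctrl.get_obs(); R=Ro.from_rotvec(o['eef_rot']).as_matrix()
    return np.r_[o['eef_pos'], (np.degrees(np.arctan2(R[1,1],R[0,1]))+90)%180-90]
def go(*t):
    p=pose(); d=np.array(t)-p; print('at',p.round(4),'inc',(d/[.5,.5,.5,90]).round(4))
E
python3 - <<'E'
from h import *
c=snap('wrist','w0'); go(.459,0,.075,-4)
print(c['extrinsics'])
E
```

```text
at [ 0.4588  0.0057  0.3057 -3.5533] inc [ 0.0005 -0.0113 -0.4614 -0.005 ]
[[ 9.98104434e-01 -6.15428677e-02  1.17848944e-04 -4.56751232e-01]
 [ 5.95983737e-02  9.66087453e-01 -2.51243044e-01  1.84921693e-02]
 [ 1.53483650e-02  2.50773820e-01  9.67924025e-01 -4.95107455e-01]
 [ 0.00000000e+00  0.00000000e+00  0.00000000e+00  1.00000000e+00]]
```

View pics/w0.png

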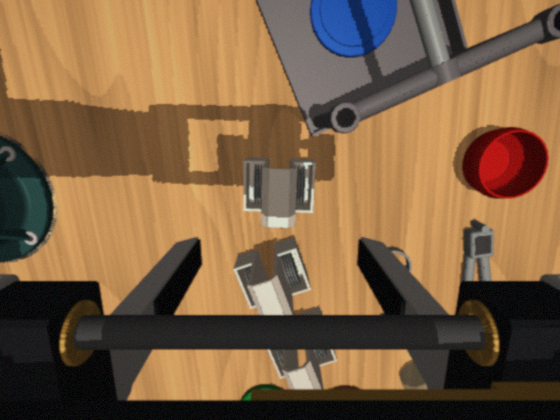

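The wrist view shows caddy A upright at (279,190), with its slot along the image vertical between the fingers. I'll descend to the bare legs and grip.

Call:
{"fn": "play_rows", "kwargs": {
  "increments": [
    [[0,-0.01,-0.07,-0.005],[0,-0.01,-0.14,-0.005],[0,-0.01,-0.21,-0.005],[0,-0.01,-0.28,-0.005],[0,-0.01,-0.34,-0.005],[0,-0.01,-0.39,-0.005],[0,-0.01,-0.43,-0.005],[0,-0.01,-0.45,-0.005],[0,-0.01,-0.46,-0.005],[0,-0.01,-0.46,-0.005],[0,-0.01,-0.46,-0.005]]
  ]
}}

```text
t: 2.73
eef_pos: [0.46, -0.0003, 0.0768]
eef_rot: [2.298, 2.139, 0.002]
contact_force: [0.3, -1.4, 0.4]
gripper_width: 0.0937
finger_force: 0.0
```

Call:
{"fn": "play_rows", "kwargs": {
  "increments": [
    [[0,0,0,0],[0,0,0,0],[0,0,0,0],[0,0,0,0],[0,0,0,0],[0,0,0,0],[0,0,0,0],[0,0,0,0],[0,0,0,0],[0,0,0,0]]
  ],
  "hand": 1,
  "newtons": 20
}}

```text
t: 3.57
eef_pos: [0.4589, -0.0005, 0.0752]
eef_rot: [-2.3, -2.14, 0.001]
contact_force: [-0.3, -1.0, -0.2]
gripper_width: 0.0405
finger_force: 19.9
```

Run:
```python
from h import *
r=np.array([.542,.291]);d=np.array([-.342,.94])
for s in(-.1,0,.1): print(s,r+s*d)
s=r+.105*d
go(*s,.305,20)
```

```text
-0.1 [0.5762 0.197 ]
0 [0.542 0.291]
0.1 [0.5078 0.385 ]
at [ 4.5890e-01 -5.0000e-04  7.5200e-02 -4.1302e+00] inc [0.0944 0.7804 0.4596 0.2681]
```

Call:
{"fn": "play_rows", "kwargs": {
  "increments": [
    [[0,0,0.03,0],[0,0,0.08,0],[0,0,0.14,0],[0,0,0.2,0],[0,0,0.26,0],[0,0,0.32,0],[0,0,0.38,0],[0,0,0.43,0],[0,0,0.46,0],[0.005,0.04,0.46,0.02],[0.01,0.09,0.46,0.04],[0.02,0.14,0.46,0.06],[0.03,0.2,0.46,0.08],[0.035,0.26,0.46,0.1],[0.04,0.32,0.46,0.12],[0.05,0.38,0.46,0.14],[0.055,0.44,0.46,0.16],[0.06,0.5,0.46,0.18],[0.07,0.56,0.46,0.2],[0.075,0.62,0.46,0.22]]
  ]
}}

```text
t: 5.23
eef_pos: [0.4967, 0.311, 0.3047]
eef_rot: [-1.896, -2.505, 0.001]
contact_force: [-0.2, -0.2, -1.4]
gripper_width: 0.0401
finger_force: 20.0
```

Call:
{"fn": "play_rows", "kwargs": {
  "increments": [
    [[0.01,0.06,0,0.02],[0.015,0.1,0,0.035],[0.02,0.13,0,0.045],[0.02,0.15,0,0.047],[0.02,0.16,0,0.048],[0.02,0.16,0,0.048],[0.02,0.16,0,0.048],[0.02,0.16,0,0.048]]
  ]
}}

```text
t: 5.9
eef_pos: [0.5068, 0.3885, 0.3059]
eef_rot: [1.804, 2.572, 0.0]
contact_force: [-0.2, -0.7, -1.5]
gripper_width: 0.04
finger_force: 20.0
```

Run:
```python
from h import *
r=np.array([.542,.291]);d=np.array([-.342,.94])
go(*(r+.105*d),.155,20); print(ctrl.get_obs()['gripper_width'])
for n in('top','side'):
  c=snap(n,n+'1')
f=[load(n+'1')['frame'][:,:,::-1] for n in('top','side')]
cv2.imwrite('pics/c3.png',np.hstack([cv2.resize(f[0][130:330,10:260],(400,320),interpolation=cv2.INTER_CUBIC),cv2.resize(f[1][20:220,60:310],(400,320),interpolation=cv2.INTER_CUBIC)]))
```

```text
at [ 0.5068  0.3885  0.3059 19.917 ] inc [-0.0013  0.0024 -0.3018  0.0009]
0.03995785852727308
```

View pics/c3.png

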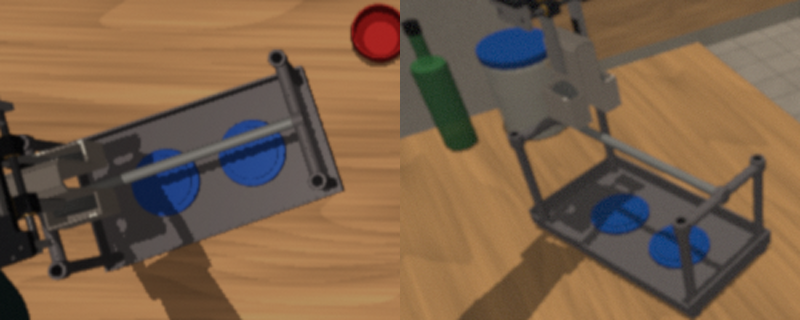

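The caddy is held level over the far end of the rail, with both pockets straddling the rail axis in the top view. I'll lower it in two steps and watch the force.

Call:
{"fn": "play_rows", "kwargs": {
  "increments": [
    [[0,0.002,-0.03,0],[0,0.002,-0.05,0],[0,0.002,-0.07,0],[0,0.002,-0.09,0],[0,0.002,-0.11,0],[0,0.002,-0.12,0],[0,0.002,-0.12,0]]
  ]
}}

```text
t: 6.58
eef_pos: [0.506, 0.39, 0.2432]
eef_rot: [-1.801, -2.572, 0.005]
contact_force: [-0.2, 0.1, -2.3]
gripper_width: 0.0397
finger_force: 20.0
```

Run:
```python
from h import *
np.set_printoptions(precision=2,suppress=True)
o=ctrl.get_obs();print(o['contact_force'],o['torque'],pose().round(4))
r=np.array([.542,.291]);d=np.array([-.342,.94]);c=load('side0')
for s in(-.17,.17): print(np.array(proj(c,[*(r+s*d),.19]))/.7)
```

```text
[-0.19  0.14 -2.27] [-0.01  0.04  0.02] [ 0.51  0.39  0.24 19.99]
[364.67 198.14]
[232.49 134.07]
```

Call:
{"fn": "play_rows", "kwargs": {
  "increments": [
    [[0,0,-0.03,0],[0,0,-0.06,0],[0,0,-0.09,0],[0,0,-0.12,0],[0,0,-0.15,0],[0,0,-0.165,0],[0,0,-0.175,0],[0,0,-0.18,0],[0,0,-0.183,0],[0,0,-0.183,0]]
  ]
}}

```text
t: 7.42
eef_pos: [0.507, 0.3907, 0.1547]
eef_rot: [1.802, 2.573, 0.002]
contact_force: [-0.2, -0.4, -1.0]
gripper_width: 0.0399
finger_force: 20.0
```

Call:
{"fn": "play_rows", "kwargs": {
  "increments": [
    [[0,0,-0.004,0],[0,0,-0.006,0],[0,0,-0.006,0]]
  ]
}}

```text
t: 7.67
eef_pos: [0.5067, 0.3905, 0.1512]
eef_rot: [1.802, 2.573, 0.001]
contact_force: [0.6, -0.1, -0.5]
gripper_width: 0.04
finger_force: 20.0
```

Call:
{"fn": "play_rows", "kwargs": {
  "increments": [
    [[0,0,0,0],[0,0,0,0],[0,0,0,0],[0,0,0,0],[0,0,0,0],[0,0,0,0],[0,0,0,0],[0,0,0,0],[0,0,0.03,0],[0,0,0.08,0],[0,0,0.14,0],[0,0,0.21,0],[0,0,0.28,0],[0,0,0.3,0],[0,0,0.3,0]]
  ],
  "hand": 0
}}

```text
t: 8.92
eef_pos: [0.5078, 0.3912, 0.306]
eef_rot: [1.8, 2.57, 0.013]
contact_force: [-0.1, -0.6, 0.1]
gripper_width: 0.0939
finger_force: 0.0
```

Run:
```python
from h import *
go(.4405,-.1375,.305,15)
```

```text
at [ 0.5078  0.3912  0.306  19.9926] inc [-0.1345 -1.0575 -0.002  -0.0555]
```

Call:
{"fn": "play_rows", "kwargs": {
  "increments": [
    [[-0.006,-0.05,0,0],[-0.015,-0.12,0,-0.01],[-0.025,-0.2,0,-0.02],[-0.035,-0.28,0,-0.03],[-0.045,-0.36,0,-0.04],[-0.055,-0.44,0,-0.05],[-0.07,-0.52,0,-0.055],[-0.08,-0.6,0,-0.055],[-0.09,-0.68,0,-0.055],[-0.1,-0.76,0,-0.055],[-0.11,-0.84,0,-0.055],[-0.12,-0.91,0,-0.055],[-0.13,-0.96,0,-0.055],[-0.134,-1.0,0,-0.055],[-0.134,-1.0,0,-0.055],[-0.134,-1.0,0,-0.055]]
  ]
}}

```text
t: 10.25
eef_pos: [0.4389, -0.1098, 0.2985]
eef_rot: [-1.912, -2.487, 0.001]
contact_force: [-0.2, 0.4, -0.2]
gripper_width: 0.0941
finger_force: 0.0
```

Call:
{"fn": "play_rows", "kwargs": {
  "increments": [
    [[0,-0.04,-0.02,0],[0,-0.057,-0.06,0],[0,-0.057,-0.13,0],[0,-0.057,-0.21,0],[0,-0.057,-0.28,0],[0,-0.057,-0.34,0],[0,-0.057,-0.39,0],[0,-0.057,-0.43,0],[0,-0.057,-0.45,0],[0,-0.057,-0.46,0],[0,-0.057,-0.46,0],[0,-0.057,-0.46,0]]
  ]
}}

```text
t: 11.25
eef_pos: [0.4404, -0.1378, 0.0719]
eef_rot: [1.91, 2.493, 0.001]
contact_force: [-0.1, -0.9, -0.1]
gripper_width: 0.0941
finger_force: 0.0
```

Call:
{"fn": "play_rows", "kwargs": {
  "increments": [
    [[0,0,0,0],[0,0,0,0],[0,0,0,0],[0,0,0,0],[0,0,0,0],[0,0,0,0],[0,0,0,0],[0,0,0,0],[0,0,0,0],[0,0,0,0]]
  ],
  "hand": 1
}}

```text
t: 12.08
eef_pos: [0.4395, -0.138, 0.0708]
eef_rot: [-1.911, -2.493, 0.0]
contact_force: [0.2, -0.1, -0.9]
gripper_width: 0.0401
finger_force: 20.0
```

Run:
```python
from h import *
go(.542,.292,.305,20)
```

```text
at [ 0.4395 -0.138   0.0708 15.0403] inc [0.2051 0.8599 0.4684 0.0551]
```

Call:
{"fn": "play_rows", "kwargs": {
  "increments": [
    [[0,0,0.03,0],[0,0,0.08,0],[0,0,0.14,0],[0,0,0.21,0],[0,0,0.28,0],[0,0,0.35,0],[0,0,0.42,0],[0,0,0.46,0],[0.005,0.02,0.48,0],[0.015,0.06,0.48,0.005],[0.03,0.12,0.48,0.01],[0.045,0.19,0.48,0.015],[0.06,0.26,0.48,0.02],[0.08,0.33,0.48,0.025],[0.095,0.4,0.48,0.03],[0.11,0.47,0.48,0.035],[0.13,0.54,0.48,0.04],[0.145,0.61,0.48,0.045],[0.16,0.67,0.48,0.05],[0.175,0.73,0.48,0.055]]
  ]
}}

```text
t: 13.75
eef_pos: [0.5263, 0.2296, 0.3089]
eef_rot: [-1.799, -2.573, 0.004]
contact_force: [0.2, -1.7, -1.5]
gripper_width: 0.04
finger_force: 20.0
```

Call:
{"fn": "play_rows", "kwargs": {
  "increments": [
    [[0.01,0.05,0,0],[0.02,0.09,0,0],[0.027,0.115,0,0],[0.03,0.127,0,0],[0.03,0.13,0,0],[0.03,0.13,0,0],[0.03,0.13,0,0]]
  ]
}}

```text
t: 14.33
eef_pos: [0.5419, 0.2914, 0.3107]
eef_rot: [-1.803, -2.573, 0.001]
contact_force: [-0.2, -0.2, -0.5]
gripper_width: 0.0402
finger_force: 20.0
```

Run:
```python
from h import *
go(.542,.292,.150,20)
c=snap('side','side2'); c2=snap('top','top2')
cv2.imwrite('pics/c4.png',np.hstack([cv2.resize(x['frame'][:,:,::-1][a:a+200,b:b+250],(400,320),interpolation=cv2.INTER_CUBIC) for x,a,b in((c2,130,10),(c,20,60))]))
```

```text
at [ 0.5419  0.2914  0.3107 19.9524] inc [ 2.000e-04  1.200e-03 -3.214e-01  5.000e-04]
```

View pics/c4.png

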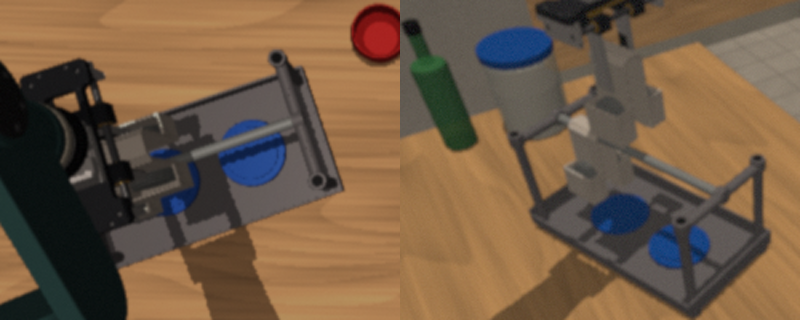

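Caddy A hangs astride the rail (side view at (600,150)), and B is above mid-rail with clearance. I'll lower B and release it.

Call:
{"fn": "play_rows", "kwargs": {
  "increments": [
    [[0,0,-0.03,0],[0,0,-0.06,0],[0,0,-0.09,0],[0,0,-0.12,0],[0,0,-0.15,0],[0,0,-0.18,0],[0,0,-0.21,0],[0,0,-0.24,0],[0,0,-0.27,0],[0,0,-0.295,0],[0,0,-0.31,0],[0,0,-0.32,0],[0,0,-0.324,0],[0,0,-0.326,0],[0,0,-0.326,0],[0,0,-0.326,0]]
  ]
}}

```text
t: 15.77
eef_pos: [0.5426, 0.2922, 0.149]
eef_rot: [1.802, 2.573, 0.002]
contact_force: [0.4, -0.7, -2.5]
gripper_width: 0.0399
finger_force: 20.0
```

Call:
{"fn": "play_rows", "kwargs": {
  "increments": [
    [[0,0,0,0],[0,0,0,0],[0,0,0,0],[0,0,0,0],[0,0,0,0],[0,0,0,0],[0,0,0,0],[0,0,0,0],[0,0,0.03,0],[0,0,0.08,0],[0,0,0.14,0],[0,0,0.21,0],[0,0,0.28,0],[0,0,0.31,0],[0,0,0.31,0]]
  ],
  "hand": 0
}}

```text
t: 17.02
eef_pos: [0.5436, 0.2926, 0.3092]
eef_rot: [1.799, 2.569, 0.014]
contact_force: [-0.2, -0.1, 0.8]
gripper_width: 0.0943
finger_force: 0.0
```

Run:
```python
from h import *
go(.478,-.266,.305,15.5)
```

```text
at [ 0.5436  0.2926  0.3092 19.9929] inc [-0.1312 -1.1172 -0.0083 -0.0499]
```

Call:
{"fn": "play_rows", "kwargs": {
  "increments": [
    [[-0.006,-0.05,0,0],[-0.014,-0.12,0,-0.01],[-0.023,-0.2,0,-0.02],[-0.033,-0.28,0,-0.03],[-0.042,-0.36,0,-0.04],[-0.05,-0.44,0,-0.05],[-0.06,-0.52,0,-0.05],[-0.07,-0.6,0,-0.05],[-0.08,-0.68,0,-0.05],[-0.09,-0.76,0,-0.05],[-0.1,-0.84,0,-0.05],[-0.11,-0.92,0,-0.05],[-0.12,-1.0,0,-0.05],[-0.13,-1.0,0,-0.05],[-0.13,-1.0,0,-0.05],[-0.13,-1.0,0,-0.05]]
  ]
}}

```text
t: 18.35
eef_pos: [0.4767, -0.2075, 0.3016]
eef_rot: [-1.901, -2.498, -0.001]
contact_force: [0.0, 1.3, 0.2]
gripper_width: 0.0939
finger_force: 0.0
```

Call:
{"fn": "play_rows", "kwargs": {
  "increments": [
    [[0,-0.04,-0.01,0],[0,-0.08,-0.02,0],[0,-0.11,-0.05,0],[0,-0.117,-0.11,0],[0,-0.117,-0.18,0],[0,-0.117,-0.25,0],[0,-0.117,-0.32,0],[0,-0.117,-0.38,0],[0,-0.117,-0.42,0],[0,-0.117,-0.45,0],[0,-0.117,-0.465,0],[0,-0.117,-0.465,0],[0,-0.117,-0.465,0]]
  ]
}}

```text
t: 19.43
eef_pos: [0.4778, -0.2655, 0.0708]
eef_rot: [1.899, 2.502, 0.0]
contact_force: [0.8, -0.5, 0.0]
gripper_width: 0.0939
finger_force: 0.0
```

Call:
{"fn": "play_rows", "kwargs": {
  "increments": [
    [[0,0,0,0],[0,0,0,0],[0,0,0,0],[0,0,0,0],[0,0,0,0],[0,0,0,0],[0,0,0,0],[0,0,0,0],[0,0,0,0],[0,0,0,0]]
  ],
  "hand": 1
}}

```text
t: 20.27
eef_pos: [0.4769, -0.2664, 0.0701]
eef_rot: [-1.901, -2.5, -0.0]
contact_force: [0.6, -1.1, -0.7]
gripper_width: 0.0401
finger_force: 19.9
```

Run:
```python
from h import *
r=np.array([.542,.291]);d=np.array([-.342,.94])
go(*(r-.105*d),.31,20)
```

```text
at [ 0.4769 -0.2664  0.0701 15.4851] inc [0.202  0.9174 0.4798 0.0502]
```

Call:
{"fn": "play_rows", "kwargs": {
  "increments": [
    [[0,0,0.03,0],[0,0,0.08,0],[0,0,0.14,0],[0,0,0.21,0],[0,0,0.28,0],[0,0,0.35,0],[0,0,0.42,0],[0,0,0.46,0],[0.005,0.02,0.48,0],[0.015,0.06,0.48,0.005],[0.03,0.12,0.48,0.01],[0.045,0.19,0.48,0.015],[0.06,0.26,0.48,0.02],[0.075,0.33,0.48,0.025],[0.09,0.4,0.48,0.03],[0.105,0.47,0.48,0.035],[0.12,0.54,0.48,0.04],[0.135,0.61,0.48,0.045],[0.15,0.68,0.48,0.05],[0.165,0.75,0.48,0.05]]
  ]
}}

```text
t: 21.93
eef_pos: [0.5589, 0.1111, 0.3087]
eef_rot: [-1.8, -2.572, 0.003]
contact_force: [1.3, -0.1, -1.5]
gripper_width: 0.04
finger_force: 19.9
```

Call:
{"fn": "play_rows", "kwargs": {
  "increments": [
    [[0.015,0.06,0,0],[0.025,0.11,0,0],[0.032,0.145,0,0],[0.036,0.162,0,0],[0.037,0.167,0,0],[0.037,0.167,0,0],[0.037,0.167,0,0]]
  ]
}}

```text
t: 22.52
eef_pos: [0.5779, 0.1912, 0.3101]
eef_rot: [-1.803, -2.572, 0.002]
contact_force: [0.5, -0.2, -1.5]
gripper_width: 0.0405
finger_force: 19.9
```

Run:
```python
from h import *
r=np.array([.542,.291]);d=np.array([-.342,.94])
go(*(r-.105*d),.147,20)
```

```text
at [ 0.5779  0.1912  0.3101 19.9373] inc [-1.000e-04  2.300e-03 -3.262e-01  7.000e-04]
```

Call:
{"fn": "play_rows", "kwargs": {
  "increments": [
    [[0,0,-0.03,0],[0,0,-0.06,0],[0,0,-0.09,0],[0,0,-0.12,0],[0,0,-0.15,0],[0,0,-0.18,0],[0,0,-0.21,0],[0,0,-0.24,0],[0,0,-0.27,0],[0,0,-0.295,0],[0,0,-0.31,0],[0,0,-0.32,0],[0,0,-0.324,0],[0,0,-0.326,0],[0,0,-0.326,0],[0,0,-0.326,0]]
  ]
}}

```text
t: 23.85
eef_pos: [0.5786, 0.1921, 0.1485]
eef_rot: [1.801, 2.572, 0.002]
contact_force: [0.7, 0.2, -2.2]
gripper_width: 0.0401
finger_force: 19.9
```

Call:
{"fn": "play_rows", "kwargs": {
  "increments": [
    [[0,0,0,0],[0,0,0,0],[0,0,0,0],[0,0,0,0],[0,0,0,0],[0,0,0,0],[0,0,0,0],[0,0,0,0],[0,0,0.03,0],[0,0,0.08,0],[0,0,0.14,0],[0,0,0.21,0],[0,0,0.28,0],[0,0,0.31,0],[0,0,0.31,0]]
  ],
  "hand": 0
}}

```text
t: 25.1
eef_pos: [0.5797, 0.1923, 0.3087]
eef_rot: [1.798, 2.567, 0.013]
contact_force: [0.2, -0.2, -0.3]
gripper_width: 0.0942
finger_force: 0.0
```

Call:
{"fn": "play_rows", "kwargs": {
  "increments": [
    [[0,-0.05,0,-0.01],[0,-0.12,0,-0.03],[0,-0.2,0,-0.06],[0,-0.28,0,-0.1],[0,-0.36,0,-0.15],[0,-0.44,0,-0.2],[0,-0.52,0,-0.25],[0,-0.6,0,-0.3],[0,-0.68,0,-0.35],[0,-0.76,0,-0.4],[0,-0.84,0,-0.45],[-0.01,-0.92,0,-0.5],[-0.02,-1.0,0,-0.55],[-0.03,-1.0,0,-0.6],[-0.04,-1.0,0,-0.6],[-0.04,-1.0,0,-0.6],[-0.04,-1.0,0,-0.6]]
  ]
}}

```text
t: 26.52
eef_pos: [0.5581, -0.3069, 0.302]
eef_rot: [-2.771, -1.478, 0.0]
contact_force: [0.8, 0.0, -0.3]
gripper_width: 0.094
finger_force: 0.0
```

Run:
```python
from h import *
go(.554,-.431,.2,-35)
c=snap('side','side3'); c2=snap('top','top3')
a=cv2.resize(c2['frame'][:,:,::-1][140:300,10:450],(792,288),interpolation=cv2.INTER_CUBIC)
b=cv2.resize(c['frame'][:,:,::-1][20:420,60:560],(390,312),interpolation=cv2.INTER_CUBIC)
w=cv2.resize(snap('wrist','w3')['frame'][:,:,::-1],(402,302))
cv2.imwrite('pics/c5.png',np.vstack([a,np.hstack([b[:302],w])]))
```

```text
at [  0.5581  -0.3069   0.302  -33.8534] inc [-0.0081 -0.2482 -0.2039 -0.0127]
```

View pics/c5.png

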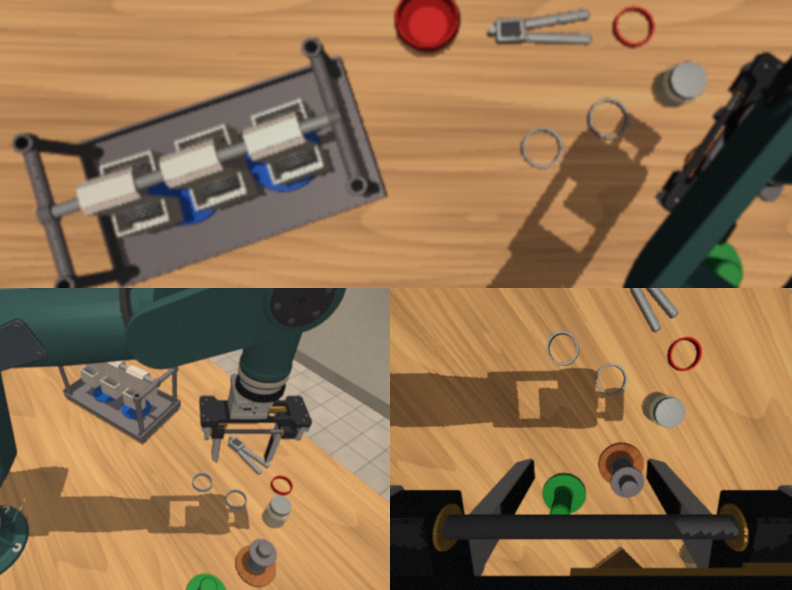

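All three caddies hang on the rail. The left band has been knocked to about (310,222) in raw pixels, so I'll remeasure it before gripping. Next is the cap.

Call:
{"fn": "play_rows", "kwargs": {
  "increments": [
    [[-0.002,-0.05,0,0],[-0.004,-0.12,0,0],[-0.006,-0.19,0,0],[-0.008,-0.235,-0.02,0],[-0.008,-0.248,-0.06,0],[-0.008,-0.248,-0.12,0],[-0.008,-0.248,-0.18,0],[-0.008,-0.248,-0.2,0],[-0.008,-0.248,-0.2,0],[-0.008,-0.248,-0.2,0]]
  ]
}}

```text
t: 27.5
eef_pos: [0.5546, -0.4313, 0.203]
eef_rot: [-2.773, -1.477, -0.0]
contact_force: [-0.3, 0.4, 0.4]
gripper_width: 0.0942
finger_force: 0.0
```

Run:
```python
from h import *
go(.554,-.431,.104,-35)
c=snap('wrist','w4')
print(proj(c,[.554,-.431,.124]),proj(c,[.554,-.431,.098]))
```

```text
at [  0.5546  -0.4313   0.203  -33.9304] inc [-0.0013  0.0006 -0.1979 -0.0119]
(np.float64(278.9412634306881), np.float64(215.59354475495877)) (np.float64(278.95706706028733), np.float64(207.9212948598191))
```

View pics/w4.png

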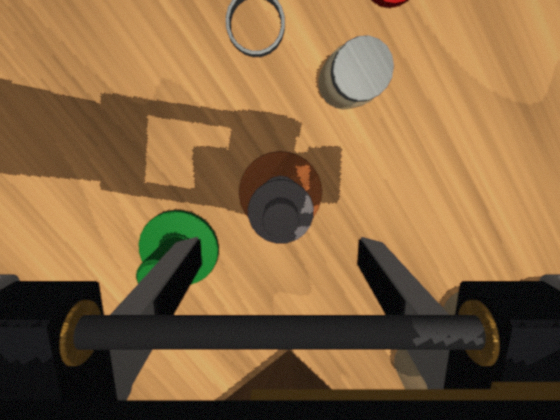

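The knob is at (280,214), within 2 px of the prediction. I'll descend and grip.

Call:
{"fn": "play_rows", "kwargs": {
  "increments": [
    [[0,0,-0.05,0],[0,0,-0.1,0],[0,0,-0.15,0],[0,0,-0.18,0],[0,0,-0.195,0],[0,0,-0.2,0],[0,0,-0.2,0]]
  ]
}}

```text
t: 28.13
eef_pos: [0.555, -0.4325, 0.1044]
eef_rot: [2.771, 1.474, 0.002]
contact_force: [0.3, 0.3, 0.8]
gripper_width: 0.0938
finger_force: 0.0
```

Call:
{"fn": "play_rows", "kwargs": {
  "increments": [
    [[0,0,0,0],[0,0,0,0],[0,0,0,0],[0,0,0,0],[0,0,0,0],[0,0,0,0],[0,0,0,0],[0,0,0,0],[0,0,0,0],[0,0,0,0],[0,0,0,0]]
  ],
  "hand": 1,
  "newtons": 30
}}

```text
t: 29.05
eef_pos: [0.5542, -0.432, 0.1024]
eef_rot: [2.774, 1.475, 0.0]
contact_force: [0.3, -0.3, 0.3]
gripper_width: 0.0313
finger_force: 30.0
```

Call:
{"fn": "play_rows", "kwargs": {
  "increments": [
    [[0,0,0.01,0],[0,0,0.02,0],[0,0,0.04,0],[0,0,0.07,0],[0,0,0.11,0],[0,0,0.16,0],[0,0,0.2,0],[0,0,0.2,0]]
  ]
}}

```text
t: 29.72
eef_pos: [0.5559, -0.4336, 0.2104]
eef_rot: [2.764, 1.469, 0.006]
contact_force: [0.2, -0.3, 1.0]
gripper_width: 0.0313
finger_force: 30.0
```

Run:
```python
from h import *
go(.53,-.06,.2,-34)
```

```text
at [  0.5559  -0.4336   0.2104 -34.0054] inc [-5.190e-02  7.472e-01 -2.070e-02  1.000e-04]
```

Call:
{"fn": "play_rows", "kwargs": {
  "increments": [
    [[-0.006,0.03,0,0],[-0.016,0.08,0,0],[-0.03,0.15,0,0],[-0.045,0.22,0,0],[-0.06,0.3,0,0],[-0.075,0.38,0,0],[-0.09,0.46,0,0],[-0.105,0.54,0,0],[-0.12,0.62,0,0],[-0.135,0.69,0,0],[-0.145,0.74,0,0],[-0.15,0.765,0,0],[-0.15,0.765,-0.05,0],[-0.15,0.765,-0.11,0],[-0.15,0.765,-0.17,0],[-0.15,0.765,-0.23,0],[-0.15,0.765,-0.28,0],[-0.15,0.765,-0.31,0],[-0.15,0.765,-0.31,0],[-0.15,0.765,-0.31,0]]
  ]
}}

```text
t: 31.38
eef_pos: [0.4784, -0.0499, 0.0465]
eef_rot: [-2.773, -1.473, 0.003]
contact_force: [0.0, -0.2, -0.1]
gripper_width: 0.0314
finger_force: 30.0
```

Run:
```python
from h import *
go(.48,-.05,.036,-34)
```

```text
at [  0.4784  -0.0499   0.0465 -34.0477] inc [ 0.0031 -0.0001 -0.021   0.0005]
```

Call:
{"fn": "play_rows", "kwargs": {
  "increments": [
    [[0,0,-0.006,0],[0,0,-0.012,0],[0,0,-0.018,0],[0,0,-0.021,0],[0,0,-0.021,0],[0,0,-0.021,0]]
  ]
}}

```text
t: 31.88
eef_pos: [0.4793, -0.0495, 0.0372]
eef_rot: [2.774, 1.475, 0.001]
contact_force: [0.5, -0.9, 0.1]
gripper_width: 0.0314
finger_force: 30.0
```

Call:
{"fn": "play_rows", "kwargs": {
  "increments": [
    [[0,0,0,0],[0,0,0,0],[0,0,0,0],[0,0,0,0],[0,0,0,0],[0,0,0,0],[0,0,0,0],[0,0,0,0],[0,0,0.05,0],[0,0,0.12,0],[0,0,0.2,0],[0,0,0.28,0],[0,0,0.35,0],[-0.05,0.05,0.4,0],[-0.1,0.1,0.42,0],[-0.15,0.15,0.42,0],[-0.15,0.15,0.42,0],[-0.15,0.15,0.42,0]]
  ],
  "hand": 0
}}

```text
t: 33.38
eef_pos: [0.4037, 0.0262, 0.2478]
eef_rot: [2.771, 1.477, 0.003]
contact_force: [0.3, -0.5, 0.2]
gripper_width: 0.0938
finger_force: 0.0
```

Run:
```python
from h import *
print(pose())
c=snap('top','top5')
cv2.imwrite('pics/c6.png',cv2.resize(c['frame'][:,:,::-1][150:300,220:430],(798,570),interpolation=cv2.INTER_CUBIC))
```

```text
[ 4.03699090e-01  2.62204762e-02  2.47804383e-01 -3.38782838e+01]
```

View pics/c6.png

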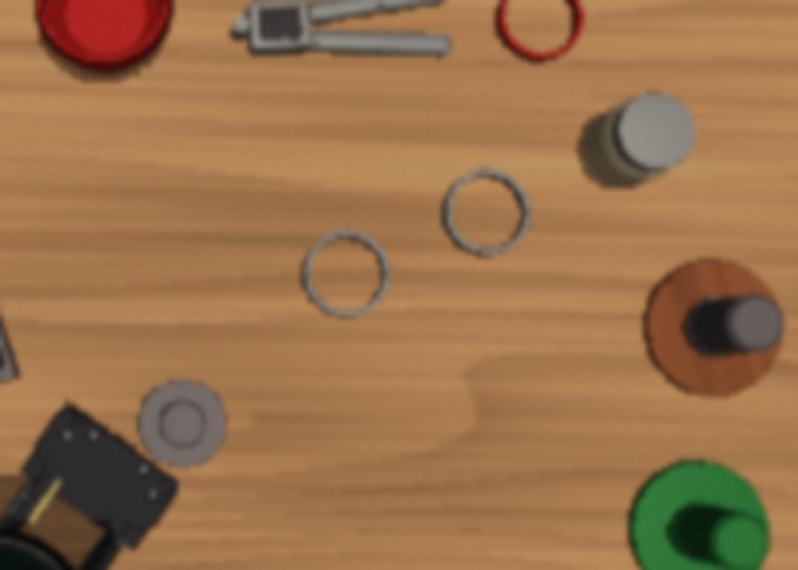

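Band 1 is now at (346,275), band 2 at (486,212), the cap stands at (183,423) and the pipe is bare at (755,322).

Run:
```python
from h import *
c=load('top5')
f=lambda u,v,z: ray(c,220+(u-1.4)/3.8,150+(v-1.4)/3.8,z).round(4)
print(f(346,275,.014),f(486,212,.014),f(183,423,.056),f(755,322,.09),'jar',f(655,133,.085),'green',f(740,541,.09))
go(*f(346,275,.014)[:2],.1,0)
```

```text
[ 0.5859 -0.1652  0.014 ] [ 0.6337 -0.2659  0.014 ] [ 0.4793 -0.0504  0.056 ] [ 0.5547 -0.4313  0.09  ] jar [ 0.6819 -0.3666  0.085 ] green [ 0.41   -0.4192  0.09  ]
at [ 4.04100e-01  2.56000e-02  2.47100e-01 -3.39522e+01] inc [ 0.3635 -0.3815 -0.2943  0.3772]
```

Call:
{"fn": "play_rows", "kwargs": {
  "increments": [
    [[0.04,-0.04,0,0.05],[0.09,-0.09,0,0.1],[0.14,-0.14,0,0.15],[0.19,-0.2,0,0.2],[0.24,-0.25,0,0.25],[0.29,-0.3,0,0.3],[0.33,-0.35,0,0.35],[0.363,-0.38,-0.02,0.377],[0.363,-0.381,-0.08,0.377],[0.363,-0.381,-0.14,0.377],[0.363,-0.381,-0.2,0.377],[0.363,-0.381,-0.27,0.377],[0.363,-0.381,-0.34,0.377],[0.363,-0.381,-0.4,0.377],[0.363,-0.381,-0.43,0.377],[0.363,-0.381,-0.43,0.377],[0.363,-0.381,-0.43,0.377]]
  ]
}}

```text
t: 34.85
eef_pos: [0.5847, -0.1658, 0.0297]
eef_rot: [-2.222, -2.216, 0.003]
contact_force: [-0.1, 0.5, 0.3]
gripper_width: 0.0938
finger_force: 0.0
```

Run:
```python
from h import *
go(.5859,-.1652,.004,0)
```

```text
at [ 0.5847 -0.1658  0.0297 -0.1522] inc [ 0.0024  0.0011 -0.0514  0.0017]
```

Call:
{"fn": "play_rows", "kwargs": {
  "increments": [
    [[0.002,0.001,-0.02,0],[0.002,0.001,-0.035,0],[0.002,0.001,-0.045,0],[0.002,0.001,-0.05,0],[0.002,0.001,-0.05,0]]
  ]
}}

```text
t: 35.27
eef_pos: [0.5864, -0.1644, 0.0065]
eef_rot: [-2.222, -2.22, 0.0]
contact_force: [-0.2, -0.7, 0.5]
gripper_width: 0.0939
finger_force: 0.0
```

Call:
{"fn": "play_rows", "kwargs": {
  "increments": [
    [[0,0,0,0],[0,0,0,0],[0,0,0,0],[0,0,0,0],[0,0,0,0],[0,0,0,0],[0,0,0,0],[0,0,0,0],[0,0,0,0]]
  ],
  "hand": 1,
  "newtons": 12
}}

```text
t: 36.02
eef_pos: [0.5868, -0.1645, 0.0073]
eef_rot: [2.223, 2.22, 0.0]
contact_force: [0.4, 0.8, 2.8]
gripper_width: 0.062
finger_force: 12.0
```

Call:
{"fn": "play_rows", "kwargs": {
  "increments": [
    [[0,0,0.02,0],[0,0,0.05,0],[0,0,0.1,0],[0,0,0.15,0],[0,0,0.2,0],[0,0,0.24,0],[0,0,0.25,0],[0,0,0.25,0],[0,0,0.25,0]]
  ]
}}

```text
t: 36.77
eef_pos: [0.5863, -0.1644, 0.1313]
eef_rot: [-2.222, -2.219, 0.001]
contact_force: [-0.7, -0.0, -0.7]
gripper_width: 0.062
finger_force: 12.0
```

Run:
```python
from h import *
go(.5545,-.4315,.125,-30); print(ctrl.get_obs()['gripper_width'])
```

```text
at [ 0.5863 -0.1644  0.1313 -0.0807] inc [-0.0635 -0.5342 -0.0126 -0.3324]
0.062037822058566734
```

Call:
{"fn": "play_rows", "kwargs": {
  "increments": [
    [[-0.003,-0.03,0,0],[-0.01,-0.08,0,0],[-0.017,-0.15,0,0],[-0.026,-0.22,0,0],[-0.034,-0.29,0,0],[-0.043,-0.36,0,0],[-0.051,-0.43,0,0],[-0.058,-0.49,0,0],[-0.062,-0.52,0,0],[-0.064,-0.534,0,0],[-0.064,-0.534,0,0],[-0.064,-0.534,0,0],[-0.064,-0.534,0,0]]
  ]
}}

```text
t: 37.85
eef_pos: [0.5552, -0.4297, 0.1319]
eef_rot: [-2.22, -2.221, -0.001]
contact_force: [0.1, 0.7, 0.4]
gripper_width: 0.062
finger_force: 12.0
```

Run:
```python
from h import *
go(.5545,-.4315,.030,0)
c=snap('wrist','w7'); s=snap('side','s7')
print([proj(c,[.5545,-.4315,z]) for z in(.09,.132)])
cv2.imwrite('pics/c7.png',np.hstack([cv2.resize(c['frame'][:,:,::-1][120:330,180:390],(400,400)),cv2.resize(s['frame'][:,:,::-1][280:420,320:460],(400,400),interpolation=cv2.INTER_CUBIC)]))
```

```text
at [ 0.5552 -0.4297  0.1319  0.0316] inc [-0.0014 -0.0036 -0.2037 -0.0004]
[(np.float64(279.24029986317237), np.float64(232.25403867367405)), (np.float64(279.2502812766381), np.float64(254.6782766298714))]
```

View pics/c7.png

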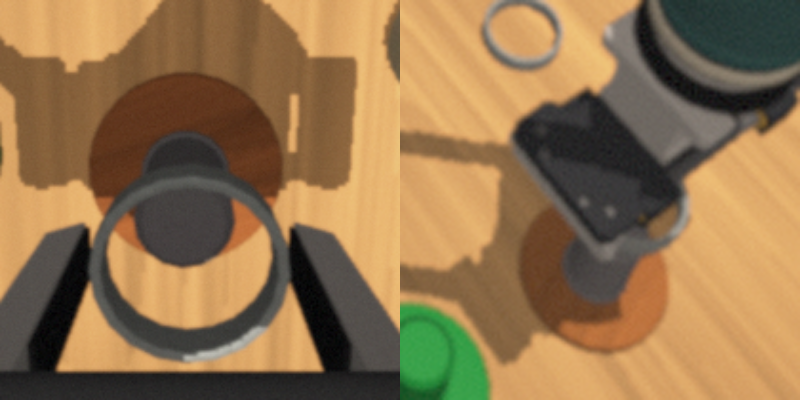

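The ring is held level, centred at (190,265), with the pipe top at about (185,222) as expected. I'll lower it over the pipe.

Call:
{"fn": "play_rows", "kwargs": {
  "increments": [
    [[-0.001,-0.005,-0.01,0],[-0.001,-0.005,-0.03,0],[-0.001,-0.005,-0.05,0],[-0.001,-0.005,-0.07,0],[-0.001,-0.005,-0.09,0],[-0.001,-0.005,-0.11,0],[-0.001,-0.005,-0.11,0]]
  ]
}}

```text
t: 38.53
eef_pos: [0.5526, -0.4327, 0.0728]
eef_rot: [-2.219, -2.215, 0.0]
contact_force: [-1.0, 0.5, -0.6]
gripper_width: 0.0622
finger_force: 12.0
```

Call:
{"fn": "play_rows", "kwargs": {
  "increments": [
    [[0,0,-0.02,0],[0,0,-0.04,0],[0,0,-0.06,0],[0,0,-0.08,0],[0,0,-0.095,0],[0,0,-0.105,0],[0,0,-0.11,0],[0,0,-0.11,0]]
  ]
}}

```text
t: 39.2
eef_pos: [0.5538, -0.4338, 0.0211]
eef_rot: [-2.222, -2.219, 0.0]
contact_force: [0.3, 0.7, -0.3]
gripper_width: 0.0623
finger_force: 12.0
```

Call:
{"fn": "play_rows", "kwargs": {
  "increments": [
    [[0,0,0,0],[0,0,0,0],[0,0,0,0],[0,0,0,0],[0,0,0,0],[0,0,0,0],[0,0,0.05,0],[0,0,0.12,0],[0,0,0.2,0],[0,0,0.26,0],[0,0,0.28,0],[0,0,0.28,0],[0,0,0.28,0]]
  ],
  "hand": 0
}}

```text
t: 40.28
eef_pos: [0.554, -0.4339, 0.1613]
eef_rot: [-2.223, -2.22, -0.0]
contact_force: [0.1, 0.1, -0.8]
gripper_width: 0.0938
finger_force: 0.0
```

Run:
```python
from h import *
go(.6337,-.2659,.004,10)
c=snap('top','top8')
# is band2 still there? compare patch with earlier picture
p=load('top5')['frame'].astype(int); q=c['frame'].astype(int)
print(np.abs(p-q)[190:222,332:365].mean(), np.abs(p-q)[215:225,240:250].mean(), np.abs(p-q)[245:275,252:285].mean())
```

```text
at [ 0.554  -0.4339  0.1613 -0.0816] inc [ 0.1594  0.336  -0.3145  0.112 ]
7.83270202020202 7.883333333333334 12.916835016835018
```

Call:
{"fn": "play_rows", "kwargs": {
  "increments": [
    [[0.02,0.04,0,0.02],[0.05,0.1,0,0.04],[0.08,0.17,0,0.06],[0.11,0.23,0,0.08],[0.14,0.29,0,0.1],[0.157,0.33,-0.02,0.11],[0.159,0.336,-0.08,0.11],[0.159,0.336,-0.14,0.11],[0.159,0.336,-0.2,0.11],[0.159,0.336,-0.25,0.11],[0.159,0.336,-0.28,0.11],[0.159,0.336,-0.295,0.11],[0.159,0.336,-0.304,0.11],[0.159,0.336,-0.308,0.11],[0.159,0.336,-0.308,0.11]]
  ]
}}

```text
t: 41.58
eef_pos: [0.6336, -0.2661, 0.0078]
eef_rot: [-2.023, -2.403, -0.0]
contact_force: [-0.0, 0.3, 0.0]
gripper_width: 0.0939
finger_force: 0.0
```

Call:
{"fn": "play_rows", "kwargs": {
  "increments": [
    [[0,0,0,0],[0,0,0,0],[0,0,0,0],[0,0,0,0],[0,0,0,0],[0,0,0,0],[0,0,0,0],[0,0,0,0],[0,0,0,0]]
  ],
  "hand": 1
}}

```text
t: 42.33
eef_pos: [0.6338, -0.2662, 0.0086]
eef_rot: [2.023, 2.403, 0.0]
contact_force: [-0.5, 1.2, 3.5]
gripper_width: 0.0623
finger_force: 12.0
```

Call:
{"fn": "play_rows", "kwargs": {
  "increments": [
    [[0,0,0.02,0],[0,0,0.05,0],[0,0,0.1,0],[0,0,0.15,0],[0,0,0.2,0],[0,0,0.25,0],[0,0,0.28,0],[0,0,0.28,0],[0,0,0.28,0]]
  ]
}}

```text
t: 43.08
eef_pos: [0.6341, -0.2662, 0.1492]
eef_rot: [2.021, 2.402, 0.001]
contact_force: [0.7, -0.8, -1.0]
gripper_width: 0.0624
finger_force: 12.0
```

Run:
```python
from h import *
go(.5545,-.4325,.130,0); print(ctrl.get_obs()['gripper_width'])
```

```text
at [ 0.6341 -0.2662  0.1492  9.8251] inc [-0.1593 -0.3326 -0.0384 -0.1092]
0.06238702719851674
```

Call:
{"fn": "play_rows", "kwargs": {
  "increments": [
    [[-0.01,-0.03,0,-0.01],[-0.04,-0.08,0,-0.03],[-0.07,-0.15,0,-0.05],[-0.1,-0.21,0,-0.07],[-0.13,-0.27,0,-0.09],[-0.15,-0.315,-0.02,-0.109],[-0.159,-0.333,-0.03,-0.109],[-0.159,-0.333,-0.036,-0.109],[-0.159,-0.333,-0.036,-0.109],[-0.159,-0.333,-0.036,-0.109],[-0.159,-0.333,-0.036,-0.109]]
  ]
}}

```text
t: 44.0
eef_pos: [0.5551, -0.4309, 0.1301]
eef_rot: [-2.218, -2.224, -0.001]
contact_force: [0.4, -0.3, 0.6]
gripper_width: 0.0621
finger_force: 12.0
```

Run:
```python
from h import *
go(.5545,-.4325,.072,0)
c=snap('wrist','w9')
print([proj(c,[.5545,-.4325,z]) for z in(.09,.14)])
f=c['frame'][:,:,::-1]
cv2.imwrite('pics/c9.png',cv2.resize(f[120:330,160:400],(640,560),interpolation=cv2.INTER_CUBIC))
```

```text
at [ 0.5551 -0.4309  0.1301  0.1481] inc [-0.0013 -0.0032 -0.1162 -0.0016]
[(np.float64(279.23263920207796), np.float64(232.77729037589916)), (np.float64(279.2810109982731), np.float64(261.0576910864741))]
```

View pics/c9.png

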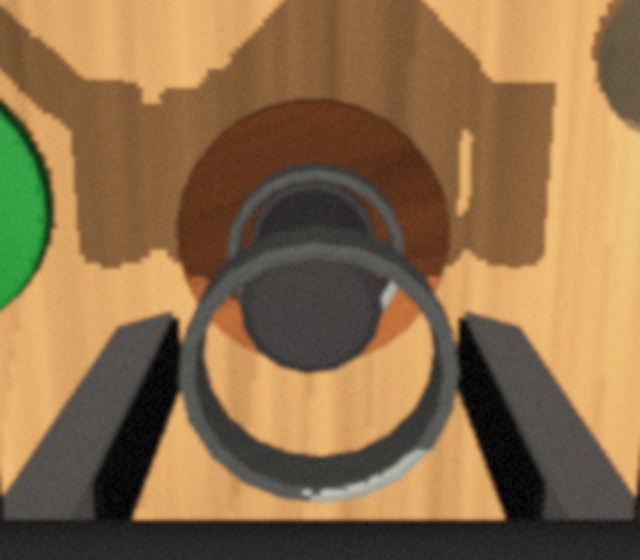

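Band 1 lies flat around the pipe, and band 2 is aligned with the pipe top at (313,305).

Call:
{"fn": "play_rows", "kwargs": {
  "increments": [
    [[-0.001,-0.004,-0.01,0],[-0.001,-0.004,-0.03,0],[-0.001,-0.004,-0.05,0],[-0.001,-0.004,-0.07,0],[-0.001,-0.004,-0.09,0],[-0.001,-0.004,-0.11,0],[-0.001,-0.004,-0.13,0],[-0.001,-0.004,-0.15,0],[-0.001,-0.004,-0.165,0],[-0.001,-0.004,-0.175,0],[-0.001,-0.004,-0.18,0],[-0.001,-0.004,-0.18,0]]
  ]
}}

```text
t: 45.05
eef_pos: [0.5534, -0.4344, 0.0392]
eef_rot: [-2.221, -2.221, -0.0]
contact_force: [-0.3, -0.8, -0.5]
gripper_width: 0.0621
finger_force: 12.0
```

Call:
{"fn": "play_rows", "kwargs": {
  "increments": [
    [[0,0,0,0],[0,0,0,0],[0,0,0,0],[0,0,0,0],[0,0,0,0],[0,0,0,0],[0,0,0.05,0],[0,0,0.12,0],[0,0,0.2,0],[0,0,0.28,0],[0,0,0.34,0],[0,0,0.34,0],[0,0.1,0.34,0],[0,0.18,0.34,0],[0,0.26,0.34,0],[0,0.34,0.34,0],[0,0.42,0.34,0],[0,0.42,0.34,0],[0,0.42,0.34,0]]
  ],
  "hand": 0
}}

```text
t: 46.63
eef_pos: [0.5538, -0.2222, 0.2103]
eef_rot: [2.216, 2.226, 0.0]
contact_force: [0.8, -1.2, 0.9]
gripper_width: 0.0943
finger_force: 0.0
```

Run:
```python
from h import *
print(pose())
s=snap('side','s10')['frame'][:,:,::-1];w=snap('wrist','w10'); 
print('cap knob top in wrist',proj(w,[.4793,-.05,.056]))
f=w['frame'][:,:,::-1]
cv2.imwrite('pics/c10.png',np.hstack([cv2.resize(s[300:420,330:450],(400,400),interpolation=cv2.INTER_CUBIC),cv2.resize(f[20:300,0:560],(400,200)).repeat(2,0)]))
cv2.imwrite('pics/c10.png',np.hstack([cv2.resize(s[300:420,330:450],(380,380),interpolation=cv2.INTER_CUBIC),cv2.resize(f,(420,380))]))
```

```text
[ 0.55375837 -0.22219597  0.21028609  0.23724626]
cap knob top in wrist (np.float64(200.31049697894215), np.float64(13.52381841198627))
```

View pics/c10.png

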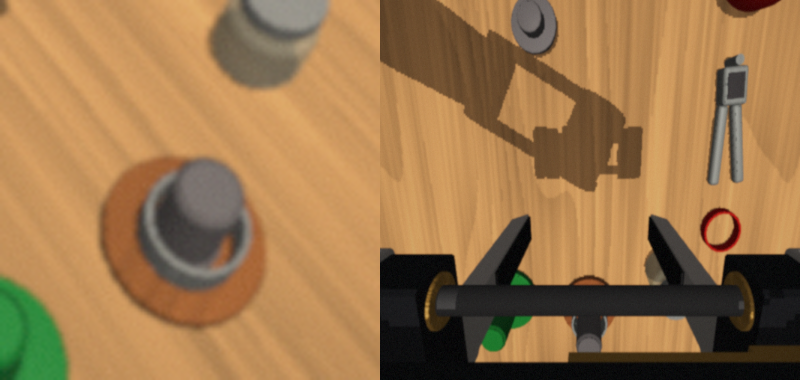

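Both bands lie around the pipe (side view, (195,230)). The cap's knob at wrist pixel (200,16) matches the prediction of (200,13.5), so it hasn't moved. I'll fetch it.

Call:
{"fn": "play_rows", "kwargs": {
  "increments": [
    [[-0.02,0.05,0,0],[-0.05,0.12,0,0],[-0.08,0.19,0,0],[-0.11,0.26,0,0],[-0.14,0.32,0,0],[-0.149,0.344,-0.03,0],[-0.149,0.344,-0.1,0],[-0.149,0.344,-0.17,0],[-0.149,0.344,-0.24,0],[-0.149,0.344,-0.29,0],[-0.149,0.344,-0.32,0],[-0.149,0.344,-0.335,0],[-0.149,0.344,-0.345,0],[-0.149,0.344,-0.345,0],[-0.149,0.344,-0.345,0]]
  ]
}}

```text
t: 47.98
eef_pos: [0.4801, -0.0533, 0.0385]
eef_rot: [2.221, 2.219, 0.001]
contact_force: [-0.1, -0.4, 1.2]
gripper_width: 0.0938
finger_force: 0.0
```

Call:
{"fn": "play_rows", "kwargs": {
  "increments": [
    [[0,0,0,0],[0,0,0,0],[0,0,0,0],[0,0,0,0],[0,0,0,0],[0,0,0,0],[0,0,0,0],[0,0,0,0],[0,0,0,0],[0,0,0,0],[0,0,0,0]]
  ],
  "hand": 1,
  "newtons": 30
}}

```text
t: 48.9
eef_pos: [0.479, -0.0525, 0.0374]
eef_rot: [-2.221, -2.221, 0.0]
contact_force: [-0.8, 0.3, -0.2]
gripper_width: 0.0312
finger_force: 30.0
```

Run:
```python
from h import *
go(.5543,-.432,.16,0); print(ctrl.get_obs()['gripper_width'])
```

```text
at [ 0.479  -0.0525  0.0374  0.0101] inc [ 1.506e-01 -7.590e-01  2.451e-01 -1.000e-04]
0.03119443099908717
```

Call:
{"fn": "play_rows", "kwargs": {
  "increments": [
    [[0,0,0.03,0],[0,0,0.08,0],[0,0,0.14,0],[0,0,0.2,0],[0.004,-0.02,0.24,0],[0.012,-0.06,0.245,0],[0.024,-0.12,0.245,0],[0.036,-0.18,0.245,0],[0.048,-0.24,0.245,0],[0.06,-0.3,0.245,0],[0.072,-0.36,0.245,0],[0.084,-0.42,0.245,0],[0.096,-0.48,0.245,0],[0.108,-0.54,0.245,0],[0.12,-0.6,0.245,0],[0.132,-0.66,0.245,0],[0.142,-0.71,0.245,0],[0.148,-0.745,0.245,0],[0.15,-0.76,0.245,0],[0.15,-0.764,0.245,0]]
  ]
}}

```text
t: 50.57
eef_pos: [0.5538, -0.4357, 0.1588]
eef_rot: [-2.222, -2.219, 0.0]
contact_force: [0.4, 0.8, 0.1]
gripper_width: 0.0313
finger_force: 30.0
```

Call:
{"fn": "play_rows", "kwargs": {
  "increments": [
    [[0,0,0,0],[0,0,0,0],[0,0,0,0],[0,0,0,0]]
  ]
}}

```text
t: 50.9
eef_pos: [0.5544, -0.4333, 0.1606]
eef_rot: [2.219, 2.223, 0.0]
contact_force: [-1.2, -0.0, -0.4]
gripper_width: 0.0315
finger_force: 30.0
```

Run:
```python
from h import *
go(.5542,-.4345,.132,0); print(ctrl.get_obs()['gripper_width'])
```

```text
at [ 0.5544 -0.4333  0.1606  0.0846] inc [-0.0004 -0.0023 -0.0572 -0.0009]
0.031484840232729606
```

Call:
{"fn": "play_rows", "kwargs": {
  "increments": [
    [[0,-0.002,-0.02,0],[0,-0.002,-0.035,0],[0,-0.002,-0.05,0],[0,-0.002,-0.06,0],[0,-0.002,-0.067,0],[0,-0.002,-0.074,0],[0,-0.002,-0.08,0],[0,-0.002,-0.08,0],[0,-0.002,-0.08,0]]
  ]
}}

```text
t: 51.65
eef_pos: [0.5541, -0.4356, 0.12]
eef_rot: [2.221, 2.222, 0.0]
contact_force: [0.2, 0.1, -0.6]
gripper_width: 0.0314
finger_force: 30.0
```

Call:
{"fn": "play_rows", "kwargs": {
  "increments": [
    [[0,0,-0.008,0],[0,0,-0.016,0],[0,0,-0.022,0],[0,0,-0.028,0],[0,0,-0.031,0],[0,0,-0.033,0],[0,0,-0.033,0],[0,0,-0.033,0]]
  ]
}}

```text
t: 52.32
eef_pos: [0.554, -0.4355, 0.1054]
eef_rot: [2.221, 2.221, -0.0]
contact_force: [-1.1, 2.9, 5.2]
gripper_width: 0.0314
finger_force: 30.0
```

The 5 N upward force at TCP 0.105 suggests the cap is seated. I'll release it and check.

Call:
{"fn": "play_rows", "kwargs": {
  "increments": [
    [[0,0,0,0],[0,0,0,0],[0,0,0,0],[0,0,0,0],[0,0,0,0],[0,0,0,0],[0,0,0,0],[0,0,0,0],[0,0,0.06,0],[0,0,0.14,0],[0,0,0.22,0],[-0.03,0.05,0.25,0],[-0.08,0.12,0.25,0],[-0.15,0.2,0.25,0],[-0.22,0.28,0.25,0],[-0.3,0.36,0.25,0],[-0.3,0.44,0.25,0],[-0.3,0.44,0.25,0],[-0.3,0.44,0.25,0]]
  ],
  "hand": 0
}}

```text
t: 53.9
eef_pos: [0.4023, -0.2113, 0.2297]
eef_rot: [2.217, 2.225, 0.003]
contact_force: [0.3, -0.2, -0.2]
gripper_width: 0.0938
finger_force: 0.0
```

Run:
```python
from h import *
s=snap('side','s12');t=snap('top','t12')
s0=load('side0')
print([proj(s,[.5545,-.4325,z]) for z in(.068,.09,.098,.124)])
cr=lambda c,a,b,h,w,W,H: cv2.resize(c['frame'][:,:,::-1][a:a+h,b:b+w],(W,H),interpolation=cv2.INTER_CUBIC)
top=np.hstack([cr(s0,310,350,100,100,300,300),cr(s,310,350,100,100,300,300)])
bot=cr(t,100,10,230,460,600,300)
cv2.imwrite('pics/c12.png',np.vstack([top,bot]))
```

```text
[(np.float64(393.2763773613776), np.float64(361.8071143348526)), (np.float64(395.7288783320667), np.float64(357.46324390472546)), (np.float64(396.6501582383059), np.float64(355.8314726677672)), (np.float64(399.75972293053036), np.float64(350.32381078361084))]
```

View pics/c12.png

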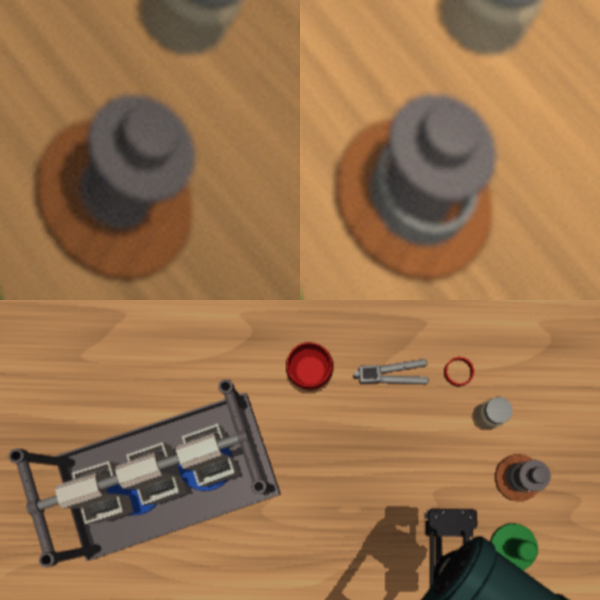

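The cap sits exactly as it did at the start, with knob and disc on the same pixels, and both bands are below it. All three caddies are astride the rail and the bystanders haven't moved, so I'll hand in.

```bash
python3 -c "
from h import *
print(np.abs(ctrl.get_obs()['dq']).max()); print(ctrl.close_job())"
```

```text
0.050303311172806946
the job is handed in; nothing more can be done
None
```

The job is handed in: all three caddies hang astride the rail, both bands are on the pipe stand, the cap is fully back on over them, and the onion keeper, glass jar and garlic press were left where they were (about 54 s of robot time; no verdict was returned).

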